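# Refit the tea stove's control knob and hold it pressed in

## Robot

A 6-joint arm with a two-finger parallel gripper is mounted at the origin on the work surface. World frame = base frame: x ahead of the robot, y to its left, z up, the work surface at z = 0. Lengths are in mm, angles in rad, forces in N, time in s.
With the tool pointing down it reaches from about 275 to 750 mm from the base axis. Payload 10.2 kg.
Tool frame: the origin (TCP) lies on the centre line of the jaws, within the pads' length; the fingertips stand 17 mm ahead of it and the grasp point (between the pads) lies 2 mm behind it; z points along the fingers, y is the line along which they close (so a half turn about z gives the same grasp; the last joint's range is limited). The gripper opens to 85 mm and grips with 20 to 120 N. Pads are 22 mm wide; open, the fingers measure 114 mm over their backs; the gripper's body (76 mm by 85 mm) begins 54 mm behind the grasp point. The pads swing forward as they close: fully open they stand 13 mm farther back than shut.
Start: joints at [-1.356, 0.313, 1.498, -0, 1.331, -0.223], TCP at [222.561, -475.497, 210.094] pointing down, gripper open.
Joint ranges: [-2.94, 2.94], [-0.97, 2.17], [0.19, 2.56], [-1.23, 4.37], [0.02, 3.11], [-2.88, 2.88]. Speed limits (rad/s): [2.39, 2.39, 3.01, 3.14, 3.14, 3.14].

## Interface

Orientations are given as a unit quaternion [w, x, y, z].
In Python, from rig import ctrl gives the robot as it stands. The module is installed in compiled form; this text tells all that it offers.
- The arm moves only by the shell command python3 -m jog 'ROWS' [FORCE]. ROWS is JSON, a list of rows, each an object with "delta_pos": the shift along the world's x, y, z in mm, a list of three; "angular": the turn, a rotation vector about the world's x, y, z in rad, a list of three; "fingers": the opening, from 0 (shut) to 1 (fully open). In form: [{"delta_pos": [tx, ty, tz], "angular": [rx, ry, rz], "fingers": fingers}, ...]. A call has 1 to 10 rows; each row is the pose to reach, as a shift and turn from the pose commanded when the call began; what a row does not reach only later rows make up. A row lasts 1/8 s, in which the tool goes at most 62.5 mm and 10.7 degrees, less where a joint would pass 70% of its speed; a pose out of reach is approached as far as the arm can. A call with a gripper value outside its range is refused whole. The fingers move at their own pace and stop on an object; FORCE is the grip in N (left out, the last holds). Time passes only in rows, so rows that repeat a pose let the fingers close. It gives the time, the measured TCP pose, the force, the opening and the grip force at its end, in the units of the state.
- ctrl.sense(): the state, without advancing time (a new reading comes with each control period).
- ctrl.capture(name): name is "side" or "top" or "wrist"; returns a dict with "pixels" (420x560x3 uint8, blue, green, red), "fx", "fy", "cx", "cy" (pixels), "R" (3x3) and "t" (3): a world point X has camera coordinates R X + t. Camera axes: x right, y down, z forward; pixel columns grow to the right and rows downward; lengths in mm; the calibration is good to about 2 mm. A picture is of the moment at which its call begins. There is no depth.
- ctrl.finish_job(): hands the job in; it is judged then, once.
The state is a dict: "time_s": time; "joints": joint angles; "dq": joint speeds; "tau": joint torques, N m; "eef_pos": TCP position; "ee_rot": TCP orientation; "force": force on the tool from outside, world axes, zero at the start; "wrist_torque": the same for the moment, N m; "grip_width": opening from 0.0 (shut) to 1.0 (fully open); "grip_force": force on a finger pad.
Only numpy, scipy, OpenCV 4.12 (cv2) and the standard library are available. Lean on these libraries where they do the work, as an engineer would, in place of code of your own. Each camera call takes 0.05 s, during which the arm holds its last target. There are 200 camera calls.

## Task

Two look-alike black knobs lie loose on the tea stall's counter. First put the smaller one away in the free pocket of the small-knob row of the spares tray and leave it standing flat there, then turn the larger one so that its nose points the same way as the flat of the stove's D-shaft, push it fully home on the shaft, and press the sprung shaft right down. Finish while still holding the knob pressed down; do not disturb the cup, the bowl or the caddy.

Things in the scene. Friction and masses are not known exactly. Their poses are not given: they have to be found in the camera images.
- knob_large: Larger loose black knob, about 60 g, standing on its skirt. Skirt 42 mm in diameter, 18 mm high; on it a grip bar 14 mm thick (along y), from 19 mm behind (-x) to 28 mm ahead (+x) of the axis, 18 to 42 mm above the underside, an index line on top of its longer half. Origin on the axis at the underside, z up, +x towards the longer end of the bar (the nose).
- knob_bore (a point): Centre of the inner end of the large knob's D-shaped bore, 14 mm above its underside, axes as the knob's. The bore opens below: 14 mm across the round, flat 4 mm from the axis on the nose (+x) side. It slips on the shaft with 1 mm play all round, only with nose and flat facing alike (within about 0.15 rad).
- knob_small: Smaller loose black knob of the same look, about 35 g, on its skirt. Skirt 32 mm in diameter, 14 mm high; bar 11 mm thick (along y), from 14 mm behind to 21 mm ahead (+x, nose) of the axis, 14 to 36 mm above the underside. Origin on the axis at the underside, z up. It does not fit the shaft. The two loose knobs lie between stove and tray, either one the nearer.
- shaft_tip (a point): Centre of the axis at the top of the stove's upright steel D-shaft, moving down with it; z up, +x the way its flat faces. Shaft 12 mm in diameter, flat 3 mm from the axis, standing 26 mm clear of the stove's top; its top 3 mm are 1.2 mm slimmer all round. It does not turn. With the knob fully home the tip touches the end of the bore, the knob's underside 14 mm below the tip.
- dial_plate: Round aluminium plate round the foot of the shaft, 54 mm in diameter, 2 mm thick, with a pointer tooth reaching 39 mm from the axis. Origin on the shaft's axis on the stove's top; +x is the way the tooth points, which is the way the shaft's flat faces (not always square to the stove). Fixed.
- stove: Fixed tea stove, a dark steel box with grey top, 270 (x) x 210 (y) x 55 mm with a round black heating plate flush on top; origin at the centre of its underside. The shaft stands at x = -100 mm, y = 0, on the strip nearest the robot. Stove and tray may be on either side.
- shaft (a joint): Downward travel of the D-shaft in m: 0 released, 0.007 at the stop. A spring pushes back with about 4 N at 0 and about 10 N at 0.007; it returns by itself.
- tray: Fixed flat wooden tray, 145 (x) x 200 (y) x 12 mm, origin at the centre of its underside. Two rows of three round pockets along y: small row at x = -34 mm (pockets 40 mm wide), large row at x = +34 mm (50 mm). In each row the pockets at y = +62 and 0 mm hold knobs of that size, fastened in, bars along x; the one at y = -62 mm is free. Floors 4 mm above the counter.
- small_pocket (a point): Centre of the floor of the free pocket in the small row (pocket 40 mm in diameter, rim 8 mm above this point), axes as the tray's.
- teacup: Blue tea cup, 68 mm wide, 45 mm high, beyond the work; origin at the centre of its underside. Leave it.
- tea_caddy: Round brown caddy with a dark lid, 60 mm wide, 75 mm high, beyond the work; origin at the centre of its underside. Leave it.
- tasting_bowl: Green tasting bowl, 90 mm wide, 40 mm high, on the robot's left near its base; origin at the centre of its underside. Leave it.
There are look-alikes about, which are no part of the job. What is shaped like the tray but turquoise is not meant.

How it is judged:
By the outcome, as a careful person would: the job done as asked, in the order asked, and still so for the second after the job is handed in, while the arm keeps its last pose, push and grip.
It also fails if it takes over 61 s, if anything falls off the work surface, if the arm or the gripper's body presses on something with over 40 N, if the wrist force passes 120 N, or if a joint passes its speed limit or range.

## Working session

There is one attempt and no reset: what is moved stays moved. The work goes in short steps, Python scripts to look and compute and a shell command to move; the robot and the scene stay as the last step left them, time stands still between calls to the robot, and variables do not carry over. Pictures are saved under pics/ and viewed, at most 10 in all, crops included, and the job is handed in when it is done.

```bash
mkdir -p pics; cat > h.py <<'E'
import numpy as np, cv2, pickle, sys
from rig import ctrl
def snap(name, tag):
    c=ctrl.capture(name); pickle.dump(c,open(f'pics/{tag}.pkl','wb'))
    cv2.imwrite(f'pics/{tag}.png',np.asarray(c['pixels'])); return c
def load(tag): return pickle.load(open(f'pics/{tag}.pkl','rb'))
def back(c,u,v,z):
    R=np.array(c['R']);t=np.array(c['t'])
    d=R.T@np.array([(u-c['cx'])/c['fx'],(v-c['cy'])/c['fy'],1]); o=-R.T@t
    return o+d*(z-o[2])/d[2]
def proj(c,X):
    p=np.array(c['R'])@np.array(X)+np.array(c['t']); return np.array([c['fx']*p[0]/p[2]+c['cx'],c['fy']*p[1]/p[2]+c['cy']])
def crop(tag,x0,y0,x1,y1,s,out):
    im=load(tag)['pixels'][y0:y1,x0:x1]; cv2.imwrite(f'pics/{out}.png',cv2.resize(np.asarray(im),None,fx=s,fy=s,interpolation=cv2.INTER_CUBIC))
E
python3 - <<'E'
from h import *
for n in('top','side'):
    c=snap(n,n+'0'); print(n,c['fx'],c['cx'],c['cy'],-np.array(c['R']).T@np.array(c['t']))
print(ctrl.sense())
E
```

```text
top 477.7246344573341 277.7347467908227 216.83020608833752 [ 340.2059864   -40.93216753 1221.77582384]
side 397.98980852832 282.4082978848016 208.45533872063098 [202.42463841 660.35376212 613.97428434]
{'time_s': 0.1, 'joints': array([-1.35641297e+00,  3.13399345e-01,  1.49830951e+00, -4.56636104e-06,
        1.33103960e+00, -2.23387902e-01]), 'dq': array([-0.00032617, -0.0008301 , -0.00217001,  0.00027792,  0.0016987 ,
       -0.00132071]), 'tau': array([ 1.69773222e-03, -4.12900150e+01, -2.60143161e+01, -1.83804345e-04,
        3.01771215e-03,  5.68236061e-06]), 'eef_pos': array([ 222.49934531, -475.25015704,  209.60904107]), 'ee_rot': array([-5.77906208e-04,  9.76139751e-01,  2.17142469e-01,  3.84329159e-07]), 'force': array([ 0.28341027,  0.82114577, -0.19502177]), 'wrist_torque': array([-0.03249838,  0.02511022,  0.0441156 ]), 'grip_force': 0.0, 'grip_width': 1.0027418547783764}
```

View pics/top0.png

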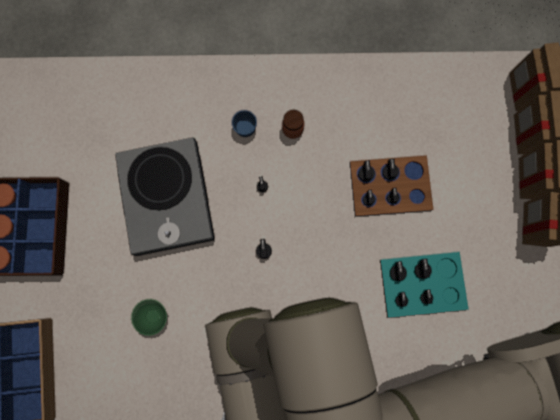

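The top view shows the stove on the left, with its dial plate at (168,233). Loose knobs are at (262,186), which looks smaller, and (263,250), which looks larger. The wooden tray is at (391,186) with its free small-row pocket at about (418,196). The turquoise tray at (424,284) is the decoy. I'll confirm in enlarged crops.

```bash
python3 - <<'E'
from h import *
a=np.asarray(load('top0')['pixels'])
f=lambda x0,y0,x1,y1,s:cv2.resize(a[y0:y1,x0:x1],None,fx=s,fy=s,interpolation=cv2.INTER_CUBIC)
b=np.vstack([np.hstack([f(230,165,297,275,5)[:, :330],f(135,195,225,265,5)[:350].copy() if 0 else cv2.copyMakeBorder(f(135,195,225,265,5),0,200,0,0,cv2.BORDER_CONSTANT)])])
b=np.clip(b.astype(float)*1.5,0,255).astype('uint8')
cv2.imwrite('pics/c1.png',b); print(b.shape)
b=np.clip(f(340,145,445,225,7).astype(float)*1.5,0,255).astype('uint8'); cv2.imwrite('pics/c2.png',b)
E
```

```text
(550, 780, 3)
```

View pics/c1.png

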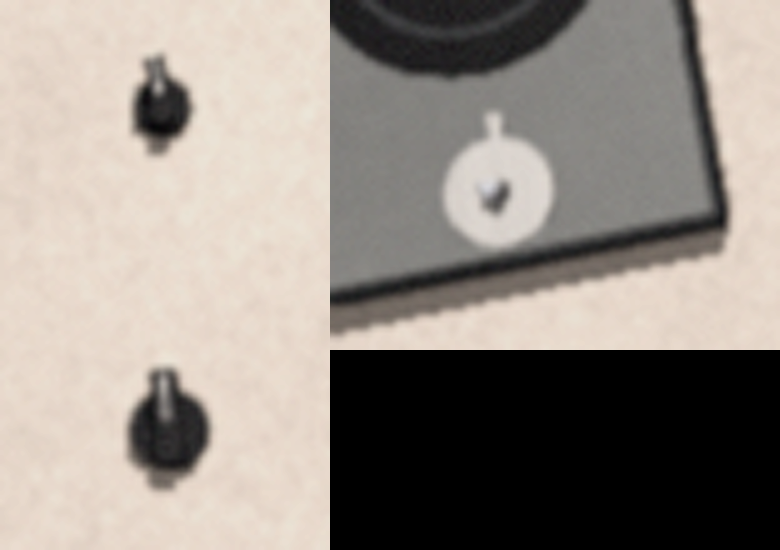

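View pics/c2.png

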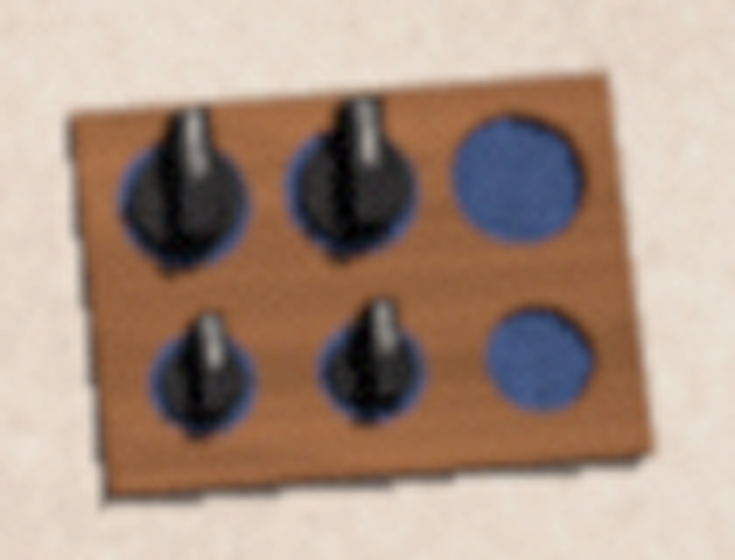

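Crop 1: the far knob at (262,186) has a skirt about 11–12 px wide, so it's the small one. The near knob at (263,250) is about 16 px wide, so it's the large one. The dial plate centre is about (168.6,233) with its tooth up at (167.6,217.6). Crop 2: the free small pocket is at (417,196). I'll compute positions next.

```bash
python3 - <<'E'
from h import *
c=load('top0')
P=lambda n,u,v,z:print(n,back(c,u,v,z).round(1))
P('small skirt',262.4,186.4,12);P('large skirt',263.8,251.4,15)
P('small nose',230+155/5,165+57/5,36);P('large nose',230+163/5,165+369/5,42)
P('large tail',230+162/5,165+487/5,20)
P('dial',168.6,233.2,57);P('tooth',167.6,217.8,57)
P('pocket small',417.1,196,12);P('pocket large',340+517/7,145+179/7,12)
for u,v in((70,113),(605,73),(652,455),(105,495)):P('tray c',340+u/7,145+v/7,12)
P('stove',125,254.5,55);P('stove',213,241,55);P('bowl',149,317,20)
E
```

```text
small skirt [600.9  19.7  12. ]
large skirt [432.4  16.2  15. ]
small nose [621.7  22.   36. ]
large nose [461.7  17.9  42. ]
large tail [404.4  19.5  20. ]
dial [475.8 248.8  57. ]
tooth [514.2 252.4  57. ]
pocket small [ 571.8 -377.1   12. ]
pocket large [ 638.7 -372.1   12. ]
tray c [ 665.6 -208.2   12. ]
tray c [ 678.6 -406.5   12. ]
tray c [ 535.  -416.1   12. ]
tray c [ 522.1 -216.9   12. ]
stove [424.3 355.4  55. ]
stove [455.9 139.2  55. ]
bowl [271.5 301.   20. ]
```

```bash
python3 -m jog '[{"delta_pos":[290,495,30],"angular":[0,0,-0.36],"fingers":1},{"delta_pos":[290,495,30],"angular":[0,0,-0.36],"fingers":1},{"delta_pos":[290,495,30],"angular":[0,0,-0.36],"fingers":1},{"delta_pos":[290,495,30],"angular":[0,0,-0.36],"fingers":1},{"delta_pos":[290,495,30],"angular":[0,0,-0.36],"fingers":1},{"delta_pos":[290,495,30],"angular":[0,0,-0.36],"fingers":1},{"delta_pos":[290,495,30],"angular":[0,0,-0.36],"fingers":1},{"delta_pos":[290,495,30],"angular":[0,0,-0.36],"fingers":1},{"delta_pos":[290,495,30],"angular":[0,0,-0.36],"fingers":1},{"delta_pos":[290,495,30],"angular":[0,0,-0.36],"fingers":1}]' 40; python3 -m jog '[{"delta_pos":[0,0,0],"angular":[0,0,0],"fingers":1},{"delta_pos":[0,0,0],"angular":[0,0,0],"fingers":1},{"delta_pos":[0,0,0],"angular":[0,0,0],"fingers":1}]'
python3 - <<'E'
from h import *
s=ctrl.sense(); print(s['time_s'],s['eef_pos'],s['ee_rot'],s['joints'])
c=snap('wrist','w1'); print(c['fx'],-np.array(c['R']).T@np.array(c['t']),np.array(c['R']).round(3))
print(proj(c,[601,20,14]),proj(c,[432,16,18]))
E
```

```text
time_s: 1.35
eef_pos: [513.3, 22.4, 239.7]
ee_rot: [-0.0, 0.999, 0.041, -0.0]
force: [0.1, -1.0, 0.0]
grip_width: 1.003
grip_force: 0.0
time_s: 1.72
eef_pos: [512.2, 18.3, 240.2]
ee_rot: [0.0, 0.999, 0.038, 0.0]
force: [-0.9, -0.6, -0.8]
grip_width: 1.001
grip_force: 0.0
1.725 [512.24204144  18.3407593  240.18084314] [5.98653631e-05 9.99279219e-01 3.79610065e-02 1.29799188e-05] [-1.93038234e-01  2.64491981e-01  1.48297977e+00 -1.12356500e-04
  1.39406822e+00  1.30183758e+00]
353.28518320194974 [594.6109685   23.69176052 404.56194525] [[ 0.075 -0.997 -0.001]
 [-0.945 -0.071  0.318]
 [-0.317 -0.023 -0.948]]
[277.80293413  90.43645608] [269.93318913 241.58023369]
```

View pics/w1.png

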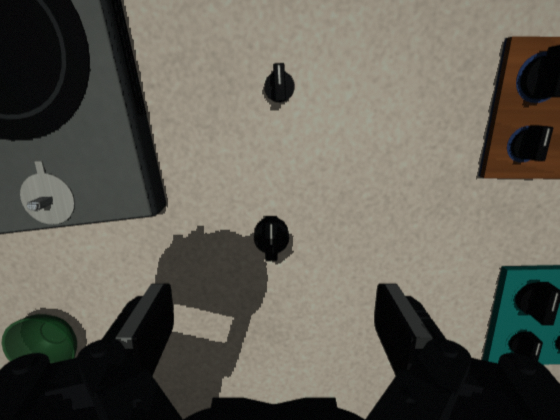

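The wrist view shows the small knob at (279,85), the large knob at (271,237), and the dial plate with its tooth at (47,198). I'll enlarge both knobs and the dial.

```bash
python3 - <<'E'
from h import *
a=np.asarray(load('w1')['pixels'])
f=lambda x0,y0,x1,y1,s:cv2.resize(a[y0:y1,x0:x1],None,fx=s,fy=s,interpolation=cv2.INTER_CUBIC)
b=np.hstack([f(255,55,305,115,5),f(245,205,295,265,5),f(10,155,70,215,5)])
b=np.clip(255*(b/255.)**0.6,0,255).astype('uint8')
cv2.imwrite('pics/c3.png',b); print(b.shape)
E
```

```text
(300, 800, 3)
```

View pics/c3.png

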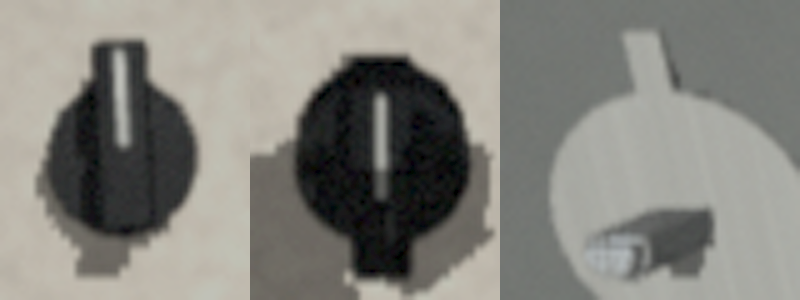

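```bash
python3 - <<'E'
from h import *
c=load('w1')
B=lambda x,y,z,x0,y0,xo=0:back(c,x0+(x-xo+.5)/5-.5,y0+(y+.5)/5-.5,z)
def yaw(a,b): d=a-b; return np.arctan2(d[1],d[0])
s1,s2=B(119,50,36,255,55),B(125,145,36,255,55); n=B(120,41,36,255,55); y=yaw(s1,s2)
print('small yaw',y,'axis',n-21*np.array([np.cos(y),np.sin(y),0]), 'skirt',B(123,160,14,255,55))
l1,l2=B(381,95,42,245,205,250),B(381,200,42,245,205,250); y=yaw(l1,l2); t=B(382,276,42,245,205,250);n=B(380,57,18,245,205,250)
d=np.array([np.cos(y),np.sin(y),0]);print('large yaw',y,yaw(n,t),'axis',t+19*d,n-28*d,'skirt',B(382,157,18,245,205,250))
m1=B(641,32,57,10,155,500);m2=B(657,92,57,10,155,500);print('tooth',m1,m2,yaw(m1,m2), np.linalg.norm(m1-m2))
E
```

```text
small yaw 0.14790225680495234 axis [604.90648915  18.32820413  36.        ] skirt [604.85775923  18.84919179  14.        ]
large yaw 0.07275564898831788 0.08749995212730631 axis [438.90997274  15.05362532  42.        ] [436.01891287  15.4956285   18.        ] skirt [439.18548848  15.25866923  18.        ]
tooth [516.9747492  251.51827976  57.        ] [505.04027157 249.9723898   57.        ] 0.12881419393058643 12.034181821814984
```

```bash
python3 -m jog '[{"delta_pos":[45,0,-60],"angular":[0,0,0.07],"fingers":1},{"delta_pos":[90,-1,-100],"angular":[0,0,0.07],"fingers":1},{"delta_pos":[90,-1,-145],"angular":[0,0,0.07],"fingers":1},{"delta_pos":[90,-1,-145],"angular":[0,0,0.07],"fingers":1},{"delta_pos":[90,-1,-145],"angular":[0,0,0.07],"fingers":1},{"delta_pos":[90,-1,-145],"angular":[0,0,0.07],"fingers":1}]'
python3 - <<'E'
from h import *
c=snap('wrist','w2'); p=ctrl.sense()['eef_pos']; print(p,proj(c,p),proj(c,[605,18.5,14]),proj(c,[601,19.7,14]))
crop('w2',160,120,400,340,3,'c4')
E
```

```text
time_s: 2.52
eef_pos: [603.4, 18.2, 97.9]
ee_rot: [0.001, 0.997, 0.074, 0.002]
force: [-0.3, 0.1, 0.6]
grip_width: 1.003
grip_force: 0.0
[603.20545349  18.30687224  97.46185925] [271.82722794 265.34436408] [272.38487148 212.42767536] [270.00303376 217.2739655 ]
```

View pics/c4.png

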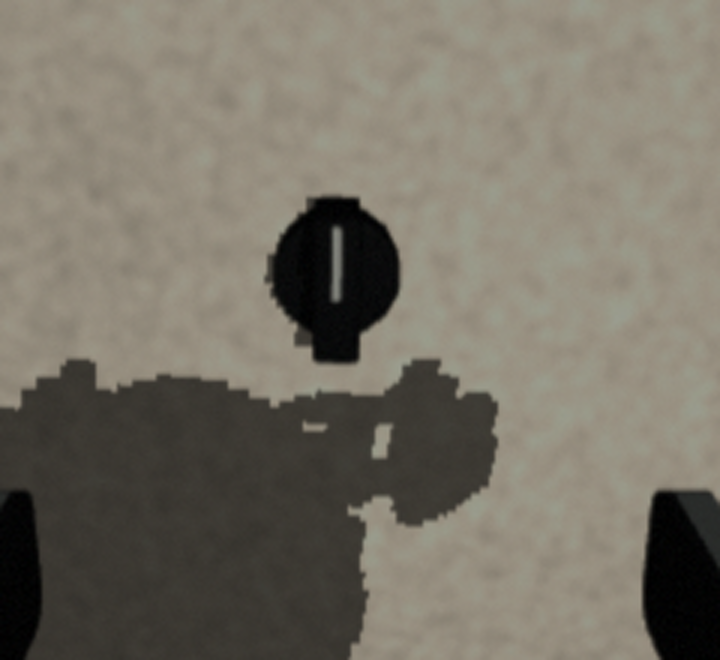

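The crop shows the small knob's skirt centre at (272.3,210) and its bar aligned with the jaws. The jaw centre is at about column 274.

```bash
python3 - <<'E'
from h import *
c=load('w2')
print(back(c,272.3,210,14),'tail',back(c,160+336/3,120+361/3,36),'line',back(c,272.2,120+227/3,36),back(c,272,120+302/3,36))
E
```

```text
[606.8522904   18.83548167  14.        ] tail [591.91896371  16.7886473   36.        ] line [623.57047427  21.29490043  36.        ] [606.17433943  18.8785985   36.        ]
```

```bash
python3 -m jog '[{"delta_pos":[4,1,-30],"angular":[0,0,0],"fingers":1},{"delta_pos":[4,1,-62],"angular":[0,0,0],"fingers":1},{"delta_pos":[4,1,-62],"angular":[0,0,0],"fingers":1},{"delta_pos":[4,1,-62],"angular":[0,0,0],"fingers":0.6},{"delta_pos":[4,1,-62],"angular":[0,0,0],"fingers":0.3},{"delta_pos":[4,1,-62],"angular":[0,0,0],"fingers":0},{"delta_pos":[4,1,-62],"angular":[0,0,0],"fingers":0},{"delta_pos":[4,1,-62],"angular":[0,0,0],"fingers":0},{"delta_pos":[4,1,-62],"angular":[0,0,0],"fingers":0}]' 30
```

```text
time_s: 3.7
eef_pos: [606.6, 19.5, 33.1]
ee_rot: [-0.0, 0.997, 0.074, -0.0]
force: [0.4, -0.0, -0.1]
grip_width: 0.001
grip_force: 0.0
```

```bash
python3 - <<'E'
from h import *
snap('wrist','w3');snap('side','s3')
a=np.asarray(load('w3')['pixels'])[150:400,150:400]; b=np.asarray(load('s3')['pixels'])
p=proj(load('s3'),[606,19,30]).astype(int);print(p)
b=cv2.resize(b[p[1]-50:p[1]+50,p[0]-60:p[0]+60],None,fx=3.5,fy=3.5,interpolation=cv2.INTER_CUBIC); a=cv2.resize(a,(350,350))
cv2.imwrite('pics/c5.png',np.hstack([a,b]))
E
```

```text
[233 230]
```

View pics/c5.png

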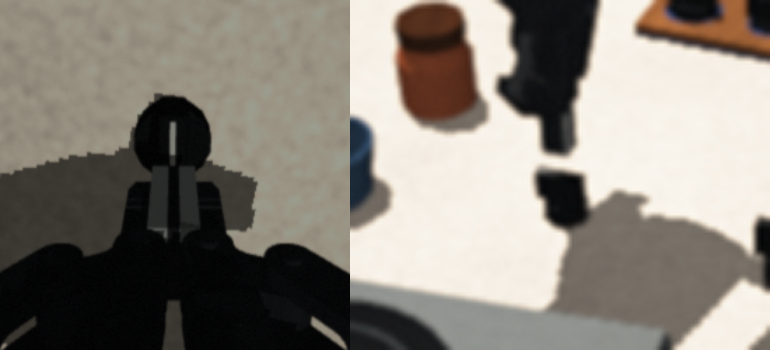

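The left crop shows the shut fingertips overlapping the knob's tail from above. The right crop shows a clear gap between the fingertips, side pixel (232,223), and the knob, side pixel (234,239). The jaws shut without gripping, so I'll triangulate from the views I have.

```bash
python3 - <<'E'
from h import *
s=load('s3');w=load('w3');t=load('top0')
print('tip pred side',proj(s,[606.6,19.5,16]),'seen 232 223.4')
for z in(0,7,14):print(z,'side',back(s,234.4,238.6,z).round(1))
for z in(-20,0,7,14):print(z,'w3',back(w,272.9,246.4,z).round(1),'w2',back(load('w2'),272.3,210,z).round(1),'w1',back(load('w1'),255+123/5,55+160/5,z).round(1),'top',back(t,262.4,186.4,z).round(1))
print(w['t'],-np.array(w['R']).T@w['t'],ctrl.sense()['eef_pos'])
# tip in w3
u,v=150+172*250/350,150+166*250/350;print('tip w3',(u,v),proj(w,[606.6,19.5,16]),proj(w,[606.6,19.5,33]))
E
```

```text
tip pred side [233.39972689 235.41035689] seen 232 223.4
0 side [609.   12.2   0. ]
7 side [604.4  19.6   7. ]
14 side [599.8  27.   14. ]
-20 w3 [594.2  17.4 -20. ] w2 [596.2  17.4 -20. ] w1 [605.4  17.9 -20. ] top [607.8  21.3 -20. ]
0 w3 [602.8  18.6   0. ] w2 [602.5  18.2   0. ] w1 [604.9  18.2   0. ] top [603.5  20.3   0. ]
7 w3 [605.9  19.    7. ] w2 [604.7  18.5   7. ] w1 [604.7  18.3   7. ] top [602.   19.9   7. ]
14 w3 [608.9  19.4  14. ] w2 [606.9  18.8  14. ] w1 [604.5  18.4  14. ] top [600.4  19.6  14. ]
[-70.4121715  586.97154547 405.18650207] [688.28426668  30.68755082 197.46547298] [606.55583876  19.48446557  33.04935006]
tip w3 (272.8571428571429, 268.57142857142856) [272.19332857 251.55203832] [272.04692071 265.26292865]
```

```bash
python3 - <<'E'
from h import *
s=load('s3');w=load('w3')
for z in(16,24,30,36,42):print(z,proj(s,[606.6,19.5,z]).round(1),proj(w,[606.6,19.5,z]).round(1),proj(w,[617.6,19.5,z]).round(1))
E
```

```text
16 [233.4 235.4] [272.2 251.6] [275.1 233.5]
24 [233.2 232.8] [272.1 257.7] [275.1 239. ]
30 [233.1 230.8] [272.1 262.7] [275.2 243.5]
36 [232.9 228.8] [272.  267.9] [275.2 248.3]
42 [232.7 226.8] [272.  273.6] [275.3 253.3]
```

```bash
python3 - <<'E'
from h import *
a=np.asarray(load('s3')['pixels'])[190:260,195:275]; a=cv2.resize(a,None,fx=8,fy=8,interpolation=cv2.INTER_CUBIC)
cv2.imwrite('pics/c6.png',np.clip(255*(a/255.)**0.6,0,255).astype('uint8'))
E
```

```text
(no output)
```

View pics/c6.png

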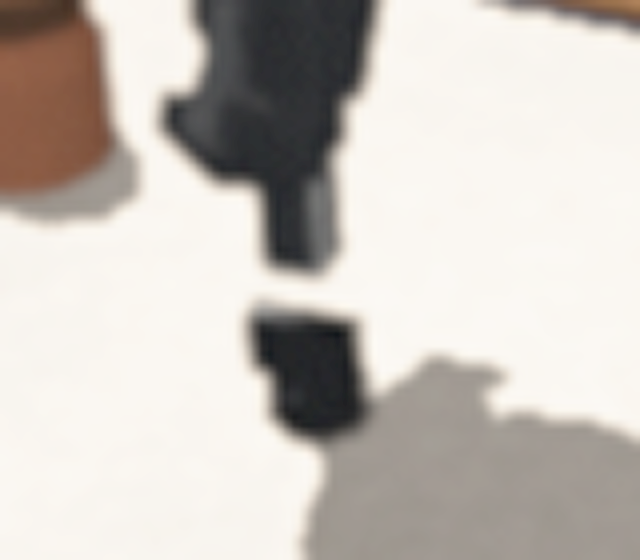

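In the crop the shut fingertip is at side row 223.7 and the bar top (z=36) at row 229.4. The real tips therefore sit at z≈50 while the TCP reads 33, which doesn't match the stated 17 mm ahead. The wrist view agrees. I'll go lower by measurement and watch the force.

```bash
python3 -m jog '[{"delta_pos":[0,0,0],"angular":[0,0,0],"fingers":1},{"delta_pos":[0,0,0],"angular":[0,0,0],"fingers":1},{"delta_pos":[0,0,0],"angular":[0,0,0],"fingers":1},{"delta_pos":[0,0,0],"angular":[0,0,0],"fingers":1},{"delta_pos":[0,0,-14],"angular":[0,0,0],"fingers":1},{"delta_pos":[0,0,-28],"angular":[0,0,0],"fingers":1},{"delta_pos":[0,0,-28],"angular":[0,0,0],"fingers":1},{"delta_pos":[0,0,-28],"angular":[0,0,0],"fingers":1}]' 
python3 -m jog '[{"delta_pos":[0,0,0],"angular":[0,0,0],"fingers":0.4},{"delta_pos":[0,0,0],"angular":[0,0,0],"fingers":0},{"delta_pos":[0,0,0],"angular":[0,0,0],"fingers":0},{"delta_pos":[0,0,0],"angular":[0,0,0],"fingers":0},{"delta_pos":[0,0,0],"angular":[0,0,0],"fingers":0},{"delta_pos":[0,0,0],"angular":[0,0,0],"fingers":0}]' 30
python3 - <<'E'
from h import *
snap('wrist','w4');snap('side','s4')
a=cv2.resize(np.asarray(load('w4')['pixels'])[200:340,200:340],(490,490),interpolation=cv2.INTER_CUBIC); b=np.asarray(load('s4')['pixels'])[190:260,200:240]
b=cv2.resize(b,(280,490),interpolation=cv2.INTER_CUBIC)
cv2.imwrite('pics/c7.png',np.clip(255*(np.hstack([a,b])/255.)**0.6,0,255).astype('uint8'))
E
```

```text
time_s: 4.8
eef_pos: [606.7, 19.5, 5.1]
ee_rot: [0.0, 0.997, 0.074, 0.0]
force: [-0.3, 0.6, -0.2]
grip_width: 1.002
grip_force: 0.0
time_s: 5.55
eef_pos: [606.6, 19.5, 5.2]
ee_rot: [0.0, 0.997, 0.074, 0.0]
force: [-0.7, 0.1, 1.7]
grip_width: 0.116
grip_force: 32.9
```

Gripped: opening 0.116 (about 10 mm), force 33 N. Next I lift, carry to the tray, and measure the pocket with the wrist camera.

```bash
python3 -m jog '[{"delta_pos":[0,0,45],"angular":[0,0,0],"fingers":0},{"delta_pos":[0,0,90],"angular":[0,0,0],"fingers":0},{"delta_pos":[-5,-55,90],"angular":[0,0,-0.02],"fingers":0},{"delta_pos":[-10,-115,90],"angular":[0,0,-0.04],"fingers":0},{"delta_pos":[-15,-175,90],"angular":[0,0,-0.08],"fingers":0},{"delta_pos":[-20,-235,90],"angular":[0,0,-0.08],"fingers":0},{"delta_pos":[-25,-295,90],"angular":[0,0,-0.08],"fingers":0},{"delta_pos":[-30,-355,90],"angular":[0,0,-0.08],"fingers":0},{"delta_pos":[-30,-397,90],"angular":[0,0,-0.08],"fingers":0},{"delta_pos":[-30,-397,90],"angular":[0,0,-0.08],"fingers":0}]'
python3 -m jog '[{"delta_pos":[0,0,0],"angular":[0,0,0],"fingers":0},{"delta_pos":[0,0,0],"angular":[0,0,0],"fingers":0},{"delta_pos":[0,0,0],"angular":[0,0,0],"fingers":0}]'
python3 - <<'E'
from h import *
c=snap('wrist','w5'); a=np.asarray(c['pixels']); hsv=cv2.cvtColor(a,cv2.COLOR_BGR2HSV)
m=cv2.inRange(hsv,(100,90,40),(130,255,255)); n,l,st,ce=cv2.connectedComponentsWithStats(m)
for i in range(1,n):
    if st[i][4]>60:
        x,y,w,h,ar=st[i]; print(st[i],ce[i].round(1),[back(c,x+w/2-.5,y+h/2-.5,z).round(1).tolist() for z in(4,12)])
p=ctrl.sense()['eef_pos'];print(p,proj(c,[573,-378,12]),c['t'].round(1) if hasattr(c['t'],'round') else '')
for z in range(110,20,-15):print(z,proj(c,[p[0],p[1],z]).round(1))
cv2.imwrite('pics/c8.png',np.clip(255*(cv2.resize(a[120:400,130:450],None,fx=2,fy=2)/255.)**0.6,0,255).astype('uint8'))
E
```

```text
time_s: 6.9
eef_pos: [575.5, -380.3, 94.2]
ee_rot: [-0.0, 0.999, 0.032, -0.0]
force: [0.7, 0.3, 0.1]
grip_width: 0.12
grip_force: 32.7
time_s: 7.28
eef_pos: [576.9, -376.6, 95.3]
ee_rot: [0.0, 0.999, 0.034, 0.0]
force: [-0.2, 0.7, -0.1]
grip_width: 0.115
grip_force: 32.7
[ 88  84  41  75 616] [113.6 121.5] [[635.2, -256.9, 4.0], [636.0, -260.5, 12.0]]
[185  85  35  74 552] [206.9 120.8] [[639.4, -322.7, 4.0], [640.0, -324.2, 12.0]]
[ 240   85   71   72 4029] [274.8 120.6] [[643.6, -373.7, 4.0], [644.1, -373.7, 12.0]]
[101 192  33  50 346] [123.  215.8] [[564.4, -258.1, 4.0], [567.4, -261.7, 12.0]]
[194 193  24  49 318] [208.2 215.4] [[568.7, -325.6, 4.0], [571.5, -327.1, 12.0]]
[ 249  192   52   47 1869] [274.8 214.5] [[573.9, -378.2, 4.0], [576.6, -378.0, 12.0]]
[165 195  13  39 128] [168.7 212.6] [[569.3, -299.4, 4.0], [572.1, -301.6, 12.0]]
[ 576.84563865 -376.75583418   95.30746627] [274.17884982 219.52823294] [-415.8  516.9  447.6]
110 [272.3 279.6]
95 [272.4 265.4]
80 [272.5 253.2]
65 [272.6 242.6]
50 [272.7 233.4]
35 [272.8 225.3]
```

View pics/c8.png

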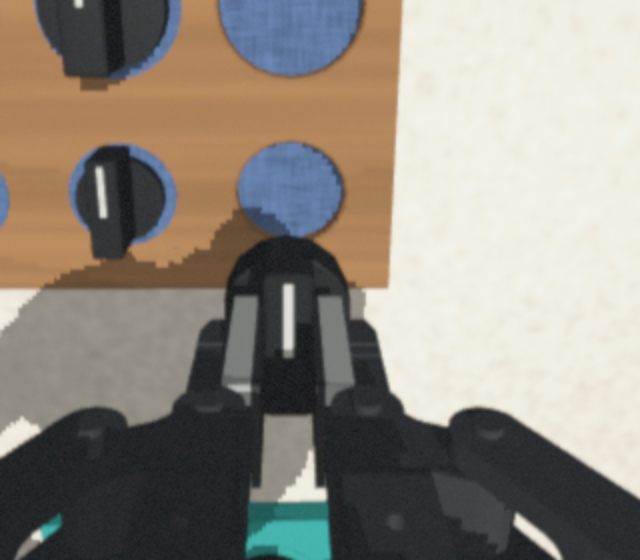

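The wrist crop shows the small knob held upright with its skirt centre at image (274,269) and its bar along the tray's x. The pocket is just beyond it at (275,217). The lower edge of the pocket's disc is hidden by the skirt, which I've allowed for. That puts the pocket at about (574,-378) and the knob axis at (576,-377.4). Next I shift by (-2,-0.7) and lower to the floor at z=4.

```bash
python3 -m jog '[{"delta_pos":[-2,-0.7,-40],"angular":[0,0,0],"fingers":0},{"delta_pos":[-2,-0.7,-65],"angular":[0,0,0],"fingers":0},{"delta_pos":[-2,-0.7,-78],"angular":[0,0,0],"fingers":0},{"delta_pos":[-2,-0.7,-85],"angular":[0,0,0],"fingers":0},{"delta_pos":[-2,-0.7,-85.5],"angular":[0,0,0],"fingers":0},{"delta_pos":[-2,-0.7,-85.5],"angular":[0,0,0],"fingers":0},{"delta_pos":[-2,-0.7,-85.5],"angular":[0,0,0],"fingers":0}]'
```

```text
time_s: 8.2
eef_pos: [574.8, -378.4, 10.3]
ee_rot: [0.0, 0.999, 0.034, 0.0]
force: [-0.5, 0.8, -1.2]
grip_width: 0.113
grip_force: 32.7
```

```bash
python3 -m jog '[{"delta_pos":[0,0,-0.8],"angular":[0,0,0],"fingers":0},{"delta_pos":[0,0,-0.8],"angular":[0,0,0],"fingers":0},{"delta_pos":[0,0,-0.8],"angular":[0,0,0],"fingers":0}]'
python3 - <<'E'
from h import *
c=snap('wrist','w6'); print(ctrl.sense()['eef_pos'],ctrl.sense()['force'])
E
```

```text
time_s: 8.57
eef_pos: [574.7, -378.3, 9.2]
ee_rot: [0.0, 0.999, 0.034, 0.0]
force: [-0.2, 0.5, 3.4]
grip_width: 0.113
grip_force: 33.1
[ 574.73659913 -378.30890282    9.18336989] [-0.05840105 -0.13679211  2.49000887]
```

Floor contact came exactly where expected (TCP z=9.2, 3 N). Next I release, rise, and check by code.

```bash
python3 -m jog '[{"delta_pos":[0,0,0],"angular":[0,0,0],"fingers":0.2},{"delta_pos":[0,0,0],"angular":[0,0,0],"fingers":0.35},{"delta_pos":[0,0,0],"angular":[0,0,0],"fingers":0.35},{"delta_pos":[0,0,0],"angular":[0,0,0],"fingers":0.35},{"delta_pos":[0,0,30],"angular":[0,0,0],"fingers":0.35},{"delta_pos":[0,0,90],"angular":[0,0,0],"fingers":0.5},{"delta_pos":[0,0,130],"angular":[0,0,0],"fingers":1},{"delta_pos":[0,0,130],"angular":[0,0,0],"fingers":1},{"delta_pos":[0,0,130],"angular":[0,0,0],"fingers":1},{"delta_pos":[0,0,130],"angular":[0,0,0],"fingers":1}]'
python3 - <<'E'
from h import *
c=snap('wrist','w7'); a=np.asarray(c['pixels']); hsv=cv2.cvtColor(a,cv2.COLOR_BGR2HSV)
u,v=proj(c,[574,-378,14]).astype(int); print(u,v)
m=cv2.inRange(hsv,(100,90,40),(130,255,255)); d=(a.max(2)<55).astype('uint8')
for r in range(v-40,v+40,3): print(''.join('B' if m[r,x] else '#' if d[r,x] else '|' if a[r,x].min()>130 else '.' for x in range(u-45,u+45)))
E
```

```text
time_s: 9.88
eef_pos: [574.1, -377.8, 137.1]
ee_rot: [-0.001, 0.999, 0.034, -0.001]
force: [0.4, -0.4, 0.1]
grip_width: 0.999
grip_force: 0.0
273 199
..........................................................................................
..........................................................................................
..........................................................................................
..........................................................................................
..........................................................................................
..........................................................................................
.....................................BBBBBBBBBBBBBBBBBBB##................................
................................BBBBBBBB#############BBBBBBB##............................
............................BBBBBBBB####################BBBBBBBB#.........................
..........................BBBBBBBB###########...############BBBBBB#.......................
.........................BBBBBB#########
[... 806 characters left out ...]
.........######################................................
.....................................################.....................................
.....................................################.....................................
........................................#############.....................................
..........................................................................................
..........................................................................................
..........................................................................................
.........................................................................................|
```

The small knob stands flat and central in its pocket, with a blue ring all round and the index line up. Now the large knob: hover and measure.

```bash
python3 -m jog '[{"delta_pos":[-20,-0,0],"angular":[0,0,0],"fingers":1},{"delta_pos":[-40,60,0],"angular":[0,0,0],"fingers":1},{"delta_pos":[-60,120,0],"angular":[0,0,0],"fingers":1},{"delta_pos":[-80,180,0],"angular":[0,0,0],"fingers":1},{"delta_pos":[-100,240,0],"angular":[0,0,0],"fingers":1},{"delta_pos":[-115,300,0],"angular":[0,0,0],"fingers":1},{"delta_pos":[-130,350,0],"angular":[0,0,0],"fingers":1},{"delta_pos":[-136,393,-20],"angular":[0,0,0],"fingers":1},{"delta_pos":[-136,393,-40],"angular":[0,0,0],"fingers":1},{"delta_pos":[-136,393,-40],"angular":[0,0,0],"fingers":1}]'
python3 -m jog '[{"delta_pos":[0,0,0],"angular":[0,0,0],"fingers":1},{"delta_pos":[0,0,0],"angular":[0,0,0],"fingers":1},{"delta_pos":[0,0,0],"angular":[0,0,0],"fingers":1}]'
python3 - <<'E'
from h import *
c=snap('wrist','w8'); a=np.asarray(c['pixels'])
print(ctrl.sense()['eef_pos'])
u,v=proj(c,[438,15.3,18]).astype(int); print(u,v)
d=(a.max(2)<60)
for r in range(v-50,v+60,2):
    row=''.join('#' if d[r,x] else '|' if (a[r,x].min()>75 and d[r,x-8:x].any() and d[r,x:x+8].any()) else '.' for x in range(u-45,u+46)); print(r,row)
print(u-45)
E
```

```text
time_s: 11.18
eef_pos: [437.7, 15.2, 97.7]
ee_rot: [-0.0, 0.999, 0.034, -0.002]
force: [0.3, 0.2, 0.7]
grip_width: 1.001
grip_force: 0.0
time_s: 11.55
eef_pos: [438.8, 14.5, 99.2]
ee_rot: [0.0, 0.999, 0.034, 0.0]
force: [0.1, 0.9, 0.2]
grip_width: 1.003
grip_force: 0.0
[438.73421878  14.55839479  99.08005127]
271 216
166 ...........................................................................................
168 ...........................................................................................
170 ...........................................................................................
172 ...........................................................................................
174 ...........................................................................................
176 ...........................................................................................
178 ...........................................................................................
180 ...........................................................................................
182 .........
[... 3802 characters left out ...]
........................
262 .................###...............###.##..................................................
264 .....#######......##.................####..................................................
266 #....#..###.#.##..##..................#.#.................##......||.....#.................
268 .....#....#.#...........####...........................##.......|......###...............#.
270 .........##.............##.####...........##.#.#............................##.............
272 ...........#............#.#....#..........#####..........#...#.....|......##.##............
274 .....#.........#............................##...........#####....||.....#.#.#..##.#.......
226
```

```bash
python3 - <<'E'
from h import *
c=load('w8')
print('skirt',back(c,272,216,9).round(1),back(c,272,216,18).round(1))
t=back(c,272.5,254.5,42);n=back(c,271.7,181.5,18);l1=back(c,271,191.5,42);l2=back(c,271.7,227,42)
y=lambda a,b:np.arctan2(*(a-b)[1::-1]);print('tail',t,'nose',n,'yaws',y(n,t),y(l1,l2),y(l1,t))
d=np.array([np.cos(.08),np.sin(.08),0]);print('axis',t+19*d,n-28*d)
E
```

```text
skirt [435.3  14.8   9. ] [438.3  14.9  18. ]
tail [418.57907237  13.16722847  42.        ] nose [464.1270218   16.81167644  18.        ] yaws 0.0798433370594569 0.08336562730315268 0.08733072395492131
axis [437.51830479  14.68560765  42.        ] [436.21657402  14.57406501  18.        ]
```

```bash
python3 -m jog '[{"delta_pos":[2,0.7,-40],"angular":[0,0,0.015],"fingers":1},{"delta_pos":[2,0.7,-75],"angular":[0,0,0.015],"fingers":1},{"delta_pos":[2,0.7,-94],"angular":[0,0,0.015],"fingers":1},{"delta_pos":[2,0.7,-94],"angular":[0,0,0.015],"fingers":1},{"delta_pos":[2,0.7,-94],"angular":[0,0,0.015],"fingers":0.5},{"delta_pos":[2,0.7,-94],"angular":[0,0,0.015],"fingers":0},{"delta_pos":[2,0.7,-94],"angular":[0,0,0.015],"fingers":0},{"delta_pos":[2,0.7,-94],"angular":[0,0,0.015],"fingers":0},{"delta_pos":[2,0.7,-94],"angular":[0,0,0.015],"fingers":0},{"delta_pos":[2,0.7,-94],"angular":[0,0,0.015],"fingers":0}]' 80
```

```text
time_s: 12.85
eef_pos: [440.7, 15.5, 5.2]
ee_rot: [0.0, 0.999, 0.041, 0.0]
force: [-1.7, 0.5, 5.9]
grip_width: 0.139
grip_force: 78.5
```

```bash
python3 -m jog '[{"delta_pos":[0,0,40],"angular":[0,0,0],"fingers":0},{"delta_pos":[0,0,95],"angular":[0,0,0],"fingers":0},{"delta_pos":[0,15,145],"angular":[0,0,0],"fingers":0},{"delta_pos":[-5,70,145],"angular":[0,0,0.02],"fingers":0},{"delta_pos":[-10,130,145],"angular":[0,0,0.02],"fingers":0},{"delta_pos":[-15,185,145],"angular":[0,0,0.02],"fingers":0},{"delta_pos":[-20,233,145],"angular":[0,0,0.02],"fingers":0},{"delta_pos":[-20,233,145],"angular":[0,0,0.02],"fingers":0},{"delta_pos":[-20,233,145],"angular":[0,0,0.02],"fingers":0},{"delta_pos":[-20,233,145],"angular":[0,0,0.02],"fingers":0}]'
python3 - <<'E'
from h import *
c=snap('wrist','w9'); a=np.asarray(c['pixels'])
p=ctrl.sense()['eef_pos'];print(p)
print('dial',proj(c,[478,249,57]),'tip',proj(c,[478,249,81]),'knob',proj(c,[p[0]-4,p[1]-.5,p[2]-5]))
cv2.imwrite('pics/c9.png',np.clip(255*(cv2.resize(a[100:300,170:370],None,fx=4 and 3,fy=3,interpolation=cv2.INTER_CUBIC)/255.)**0.7,0,255).astype('uint8'))
E
```

```text
time_s: 14.1
eef_pos: [420.8, 247.5, 149.8]
ee_rot: [0.0, 0.999, 0.051, -0.0]
force: [-0.2, 0.4, -0.1]
grip_width: 0.138
grip_force: 78.5
[420.84005797 247.56742627 149.83527525]
dial [278.55766009 134.28821999] tip [279.03043829 138.03218505] knob [272.22949131 268.03525781]
```

View pics/c9.png

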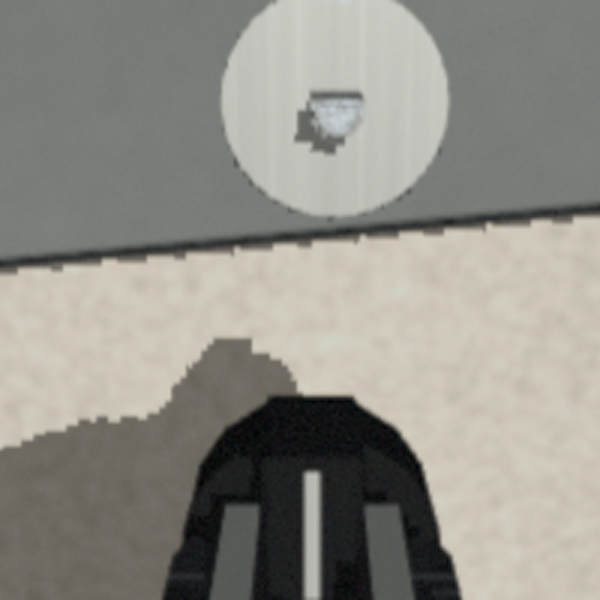

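The last allowed view shows the dial plate centred at about (281.7,134) and the shaft tip at (282,137). The flat's edge is level in the image, so it faces almost exactly along the tool's x. The knob is held square, with its index line at column 274. From here I measure by code.

```bash
python3 - <<'E'
from h import *
c=load('w9'); a=np.asarray(c['pixels']); g=a.min(2)
m=(g>150).astype('uint8')
m[170:]=0; m=cv2.morphologyEx(m,cv2.MORPH_CLOSE,np.ones((3,3)))
n,l,st,ce=cv2.connectedComponentsWithStats(m); i=l[125,262]; print(st[i],g[125,262],g[105,220],g[150,250])
for r in range(84,176,2): print(r,''.join('#' if g[r,x]>150 else '.' if g[r,x]>95 else ' ' for x in range(238,326)))
E
```

```text
[ 244   76   75   94 4363] 167 85 158
84                                       .##########.                                      
86                                       .##########.                                      
88                                        ##########                                       
90                                        ##########                                       
92                                        ##########.                                      
94                                     ...##########...                                    
96                               ....####################....                              
98                           ...###############################..                          
100                       ...######################################...                      
102                     ..############################################..                    
104                   ..################################################..                  
106                ..##########################
[... 2418 characters left out ...]
############################..               
160                 .####################################################..                 
162                  ...###############################################..                   
164                     ..###########################################..                     
166                       ....###################################...                        
168                           ...############################....                           
170                                .....###############......                               
172                                       ...   ....                                        
174
```

```bash
python3 - <<'E'
from h import *
c=load('w9'); a=np.asarray(c['pixels']); g=a.max(2)
for r in range(226,300,2): print(r,''.join('@' if g[r,x]<12 else '#' if g[r,x]<40 else '+' if g[r,x]<90 else '.' for x in range(220,326)))
E
```

```text
226 ............+++++++++++++++++++++++++++++++++++...........................................................
228 ..........++++++++++++++++++++++++++++++++++++++..........................................................
230 ........+++++++++++++++++++++++++++++++++++++++++.........................................................
232 ........+++++++++++++++++++++++++++++++#############++++++++++++++++......................................
234 .......+++++++++++++++++++++++++++++++#@@@@@@@@@@@@@@@@@@@@@@@@@@@@@#.....................................
236 .....++++++++++++++++++++++++++++++##@@@@@@@@@@@@@@@@@@@@@@@@@@@@@@@@@#+..................................
238 ++++++++++++++++++++++++++++++++##@@@@@@@@@@@@@@@@@@@@@@@@@@@@@@@@@@@@@@@#+...............................
240 +++++++++++++++++++++++++++++##@@@@@@@@@@@@@@@@@@@@@@@@@@@@@@@@@@@@@@@@@@@@@#+............................
242 +++++++++++++++++++++++++##@@@@@@@@@@@@@@@@@@@@@@@@@@@@@@@@@@@@@@@@@@@@@@@@@@@@##+........................
244 ++++++++++++++++++++++++#@@@@@@@@@@@@@@@@@@@@@@@@@@@@@@@@@@@@@@@@@@@@@@@@@@@@@@@@@#+.............
[... 2306 characters left out ...]
#+++++++++++++#@##@##@@#@@##+.....
288 +++++++##@#@@@@@@@@@@#+++++++++++++#@@@@######@@###+.....#####@@@@@@@@@@##++++++++++++##@@####@@@@@@#.....
290 ++++++##########@#@@##++++++++++++##@@@@###@#@#####+.....####@@@@@@@@@@@@#++++++++++++#####@#@@##@@@#+....
292 ++++++#############@#+++++++++++++##@@@@#######@###+.....#####@@@@@@@@@@@#+++++++++++++##############+....
294 +++++##@@@@@@##@#@@@#+++++++++++++#@@@@@###########+.....####@@@@@@@@@@@@#+++++++++++++##@@##@@@@@#@##+...
296 +++++#@@@@@@@@@@@@@##+++++++++++++##@@@@######@####+.....####@@@@@@@@@@@@#+++++++++++++##@@@@@#########...
298 ++++##@@@@@@@@@@@@@#+++++++++++++##@@@@@@@@@#######+.....####@@@@@@@@@@@@##+++++++++++++#@@@@@#########+..
```

```bash
python3 - <<'E'
from h import *
c=load('w9'); y=lambda a,b:np.arctan2(*(a-b)[1::-1])
ce=back(c,281.7,132.8,57); print('plate',ce)
for v in(84,92): print('tooth yaw',y(back(c,285,v,57),ce),np.linalg.norm(back(c,285,v,57)-ce))
print('edges L/R/T/B',[back(c,u,v,57).round(1).tolist() for u,v in((243.7,132.8),(319.7,132.8),(281,94.3),(282,171))])
print('flat edge z81',back(c,269,131.5,79),back(c,286,131.5,79), y(back(c,286,131.5,79),back(c,269,131.5,79))+np.pi/2)
print('shaft top flat mid',back(c,277.5+3.5,133,81),'round',back(c,282,144.5,78))
n=back(c,273.3,252,186.6); l1=back(c,274,258,186.6);l2=back(c,274,299,186.6);yw=y(l1,l2);d=np.array([np.cos(yw),np.sin(yw),0])
print('nose',n,'yaw',yw,'axis',n-28*d,'line axis y', l2, 'bottom front of skirt', back(c,273.5,233.5,144.6)-21*d)
q=ctrl.sense(); print(q['eef_pos'],2*np.arctan2(q['ee_rot'][2],q['ee_rot'][1]))
E
```

```text
plate [479.2574072 246.8822533  57.       ]
tooth yaw 0.038841745237751135 32.662788165316556
tooth yaw 0.025352470086793904 27.519434580920276
edges L/R/T/B [[476.5, 273.8, 57.0], [482.0, 220.0, 57.0], [505.0, 250.2, 57.0], [451.9, 243.7, 57.0]]
flat edge z81 [481.28320331 255.88091774  79.        ] [482.39418371 244.87784828  79.        ] 0.10062899888401455
shaft top flat mid [481.30438961 248.07071959  81.        ] round [473.69751921 246.5287308   78.        ]
nose [445.13293263 249.28673917 186.6       ] yaw 0.10095168133680853 axis [417.27548889 246.46489082 186.6       ] line axis y [424.00499832 246.86881819 186.6       ] bottom front of skirt [415.56101749 246.24930644 144.6       ]
[420.84005797 247.56742627 149.83527525] 0.1011858801345243
```

```bash
python3 - <<'E'
from h import *
c=load('w9'); g=np.asarray(c['pixels']).min(2); ce=back(c,281.7,132.8,57)
for r in(80,84,88,92):
    x=np.where(g[r,240:325]>150)[0]+240; t=back(c,x.mean(),r,57)-ce; print(r,x.min(),x.max(),np.arctan2(t[1],t[0]))
E
python3 -m jog '[{"delta_pos":[30,-0.3,0],"angular":[0,0,0],"fingers":0},{"delta_pos":[62.6,-0.5,0],"angular":[0,0,0],"fingers":0},{"delta_pos":[62.6,-0.5,-25],"angular":[0,0,0],"fingers":0},{"delta_pos":[62.6,-0.5,-50],"angular":[0,0,0],"fingers":0},{"delta_pos":[62.6,-0.5,-58],"angular":[0,0,0],"fingers":0},{"delta_pos":[62.6,-0.5,-58],"angular":[0,0,0],"fingers":0},{"delta_pos":[62.6,-0.5,-58],"angular":[0,0,0],"fingers":0},{"delta_pos":[62.6,-0.5,-58],"angular":[0,0,0],"fingers":0}]'
python3 -m jog '[{"delta_pos":[0,0,-3],"angular":[0,0,0],"fingers":0},{"delta_pos":[0,0,-6],"angular":[0,0,0],"fingers":0},{"delta_pos":[0,0,-8],"angular":[0,0,0],"fingers":0},{"delta_pos":[0,0,-8],"angular":[0,0,0],"fingers":0}]'
```

```text
80 277 286 0.11175479958131496
84 277 286 0.11207211687297297
88 277 286 0.11244609500382238
92 277 286 0.1128933978303244
time_s: 15.15
eef_pos: [483.5, 248.1, 92.6]
ee_rot: [-0.0, 0.999, 0.051, 0.001]
force: [-0.1, 0.3, -0.3]
grip_width: 0.137
grip_force: 78.5
time_s: 15.65
eef_pos: [483.1, 248.0, 83.6]
ee_rot: [0.0, 0.999, 0.051, -0.0]
force: [1.7, -0.4, -0.4]
grip_width: 0.138
grip_force: 78.5
```

Tooth yaw is 0.112 and knob yaw 0.101, well within 0.15. The knob's underside is already about 2.6 mm below the tip with no vertical force, so it has entered. I continue down gently.

```bash
python3 -m jog '[{"delta_pos":[0,0,-2],"angular":[0,0,0.01],"fingers":0},{"delta_pos":[0,0,-4],"angular":[0,0,0.01],"fingers":0},{"delta_pos":[0,0,-5],"angular":[0,0,0.01],"fingers":0},{"delta_pos":[0,0,-5],"angular":[0,0,0.01],"fingers":0}]'
```

```text
time_s: 16.15
eef_pos: [483.0, 248.0, 78.6]
ee_rot: [0.0, 0.998, 0.056, -0.0]
force: [-0.7, -0.3, 0.3]
grip_width: 0.143
grip_force: 78.5
```

```bash
python3 -m jog '[{"delta_pos":[0,0,-2],"angular":[0,0,0],"fingers":0},{"delta_pos":[0,0,-4],"angular":[0,0,0],"fingers":0},{"delta_pos":[0,0,-5.5],"angular":[0,0,0],"fingers":0},{"delta_pos":[0,0,-5.5],"angular":[0,0,0],"fingers":0}]'
python3 -m jog '[{"delta_pos":[0,0,-1],"angular":[0,0,0],"fingers":0},{"delta_pos":[0,0,-2],"angular":[0,0,0],"fingers":0},{"delta_pos":[0,0,-3],"angular":[0,0,0],"fingers":0},{"delta_pos":[0,0,-3],"angular":[0,0,0],"fingers":0}]'
```

```text
time_s: 16.65
eef_pos: [483.0, 248.0, 73.0]
ee_rot: [0.0, 0.998, 0.056, -0.0]
force: [-0.3, -0.7, -2.1]
grip_width: 0.143
grip_force: 78.5
time_s: 17.15
eef_pos: [483.1, 248.0, 70.4]
ee_rot: [-0.0, 0.998, 0.056, 0.0]
force: [-4.0, -0.9, 4.1]
grip_width: 0.137
grip_force: 79.1
```

Spring contact starts as expected, with 4 N at about 72→70. Now I press down to the stop in small steps.

```bash
python3 -m jog '[{"delta_pos":[0,0,-1.5],"angular":[0,0,0],"fingers":0},{"delta_pos":[0,0,-3],"angular":[0,0,0],"fingers":0},{"delta_pos":[0,0,-4],"angular":[0,0,0],"fingers":0},{"delta_pos":[0,0,-4],"angular":[0,0,0],"fingers":0}]'
python3 -m jog '[{"delta_pos":[0,0,-0.7],"angular":[0,0,0],"fingers":0},{"delta_pos":[0,0,-1],"angular":[0,0,0],"fingers":0},{"delta_pos":[0,0,-1],"angular":[0,0,0],"fingers":0}]'
```

```text
time_s: 17.65
eef_pos: [483.2, 248.0, 66.6]
ee_rot: [-0.0, 0.998, 0.056, 0.0]
force: [-4.5, -0.4, 7.5]
grip_width: 0.138
grip_force: 79.5
time_s: 18.02
eef_pos: [483.2, 248.1, 65.7]
ee_rot: [-0.0, 0.998, 0.056, 0.0]
force: [-4.7, -1.4, 8.2]
grip_width: 0.142
grip_force: 79.6
```

```bash
python3 -m jog '[{"delta_pos":[-0.4,0,-0.7],"angular":[0,0,0],"fingers":0},{"delta_pos":[-0.4,0,-1.3],"angular":[0,0,0],"fingers":0},{"delta_pos":[-0.4,0,-1.3],"angular":[0,0,0],"fingers":0}]'
python3 -m jog '[{"delta_pos":[0,0,-0.7],"angular":[0,0,0],"fingers":0},{"delta_pos":[0,0,-1],"angular":[0,0,0],"fingers":0},{"delta_pos":[0,0,-1],"angular":[0,0,0],"fingers":0}]'
```

```text
time_s: 18.4
eef_pos: [483.3, 248.1, 65.0]
ee_rot: [-0.0, 0.998, 0.056, 0.001]
force: [-5.3, -1.8, 12.1]
grip_width: 0.138
grip_force: 80.3
time_s: 18.77
eef_pos: [483.4, 248.1, 64.8]
ee_rot: [-0.0, 0.998, 0.056, 0.001]
force: [-7.7, -3.5, 19.6]
grip_width: 0.14
grip_force: 81.2
```

The force rises steeply at z≈64.8, which is 7.4 mm below the seat height of 72.2, so the shaft is at its stop. I do a short hold check with a code check of the small knob before handing in.

```bash
python3 -m jog '[{"delta_pos":[0,0,0],"angular":[0,0,0],"fingers":0},{"delta_pos":[0,0,0],"angular":[0,0,0],"fingers":0},{"delta_pos":[0,0,0],"angular":[0,0,0],"fingers":0},{"delta_pos":[0,0,0],"angular":[0,0,0],"fingers":0}]'
python3 - <<'E'
from h import *
c=snap('top','t9');o=load('top0');a=np.asarray(c['pixels']).astype(int);b=np.asarray(o['pixels']).astype(int)
for n,(x0,y0,x1,y1) in dict(cup=(230,108,260,140),caddy=(280,108,306,140),bowl=(130,298,170,338),pocket=(408,186,428,206),oldsmall=(252,175,272,197)).items():
    print(n,np.abs(a-b)[y0:y1,x0:x1].mean().round(1),(a[y0:y1,x0:x1].max(2)<60).sum())
E
```

```text
time_s: 19.27
eef_pos: [483.4, 248.1, 64.8]
ee_rot: [-0.0, 0.998, 0.056, 0.001]
force: [-7.2, -3.0, 20.7]
grip_width: 0.14
grip_force: 81.2
cup 1.1 270
caddy 1.1 425
bowl 34.7 183
pocket 17.7 164
oldsmall 37.9 0
```

```bash
python3 - <<'E'
from h import *
s=snap('side','s9')
for t in('side0','s4','s9'):
    h=cv2.cvtColor(np.asarray(load(t)['pixels']),cv2.COLOR_BGR2HSV); m=cv2.inRange(h,(50,70,25),(82,255,255)); n,l,st,ce=cv2.connectedComponentsWithStats(m)
    i=1+np.argmax(st[1:,4]) if n>1 else 0; print(t,st[i],ce[i].round(1))
E
```

```text
side0 [ 304  355   54   53 2235] [330.5 380.7]
s4 [ 304  355   54   53 2236] [330.5 380.7]
s9 [ 304  354   55   54 2302] [330.8 380.2]
```

The bowl hasn't moved; the top-view difference is just the arm in front of it. Holding steady at the stop, so I hand in.

```bash
python3 -c "
from rig import ctrl
print(ctrl.finish_job())"
```

```text
the job is handed in; nothing more can be done
None
```

Job handed in at about 19 s: the small knob stands flat in its pocket; the large knob is on the D-shaft, nose along the flat, and still held pressed at the stop at about 20 N; the cup, bowl and caddy are where they were.

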